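# Latch the blue sample chest

### The job

Close the draw latch on the blue sample chest: swing its wire loop over so the blue cross-bar comes down behind the keeper hook on the blue sliding lid, then press the blue-tipped lever down over centre until it snaps fully shut with the loop still hooked. Do not touch the green chest.

Things in the scene. Friction and masses are not known exactly. Their poses are not given: they have to be found in the camera images.
- blue_chest: Fixed grey chest 240 x 130 x 90 high (mm), blue sliding lid at +x. Origin: underside centre; x from lever to keeper, z up. On its mid-line (y 0): lever pivot x 0, z 116, steel base below z 126; steel keeper on lid: foot top z 100, post far face x 60, lip 24 wide to x 68, z 109.5-113.5. The bar must drop beyond the lip (x over 72) onto the foot; shutting the lever draws it in under the lip.
- blue_bar (a point): Centre of the wire loop's blue cross-bar (7 thick, 44 long, along chest y), 90 mm from the loop's pivot on the lever. Starts standing up, leaning back 18-32 deg to -x on a stop (chest x -40 to -14, z 225-232). Swings freely: pushed to +x past upright it falls by itself in under 2 s and, lever still raised, lands beyond the lip at z 104. Shut and hooked: x 61, z 106. Side wires 22 mm either side.
- blue_lever (a joint): Lever angle q, rad: 0 shut (lying to -x), starts 1.88-2.1 (limit 2.15), leaning to +x. Steel strip 80 long, 20 wide, blue thumb pad 30 x 34 x 9 thick centred 65 from its pivot; points at 175 deg - q from chest +x towards z. Stays where left (1.3 N at tip). Push from its keeper side up, over and down to -x, under 5 N; below q 0.2 it snaps shut. Below 1.5 the loop is too short to drop over the lip.
- green_chest: Bystander: identical chest with green lid, green cross-bar and green thumb pad, its latch also open. Not to be touched. Origin: centre of its underside. The chests may stand either way round, left and right.

How it is judged (in metres and radians):
On the way:
1. the blue loop's bar is down beyond the keeper lip while the lever is still raised (x of blue_bar in the frame of blue_chest above 0.062 m and z of blue_bar in the frame of blue_chest below 0.111 m and value of joint blue_lever above 0.8 rad), for 0.2 s.
At the end, for the whole second after the job is handed in: The blue lever is shut (within 0.12 rad of fully down) and the blue cross-bar is still hooked under the keeper's lip (in the chest's frame at x 55 to 69 mm and lower than z 110 mm) (value of joint blue_lever below 0.12 rad and x of blue_bar in the frame of blue_chest between 0.055 and 0.069 m and z of blue_bar in the frame of blue_chest below 0.11 m); the robot touches nothing.
It fails at once if the robot touches the green chest or its latch (contact force between any of the fingers, the arm and green_chest above 1 N).
It also fails if it takes over 48 s, if anything falls off the work surface, if the arm or the gripper's body presses on something with over 40 N, if the wrist force passes 120 N, or if a joint passes its speed limit or range.

### The arm

A 6-joint arm with a two-finger parallel gripper is mounted at the origin on the work surface. World frame = base frame: x ahead of the robot, y to its left, z up, the work surface at z = 0. Lengths are in m, angles in degrees, forces in N, time in s.
With the tool pointing down it reaches from about 0.35 to 0.85 m from the base axis. Payload 8.1 kg.
Tool frame: the origin (TCP) lies midway between the tips of the shut fingers; the grasp point (between the pads) lies 19 mm behind it; y points along the fingers, x is the direction in which the jaws open and shut, and the axes are right-handed (so a half turn about y gives the same grasp; the last joint's range is limited). The gripper opens to 85 mm and grips with 20 to 120 N. Pads are 22 mm wide; open, the fingers measure 114 mm over their backs; the gripper's body (76 mm by 85 mm) begins 54 mm behind the grasp point. The pads swing forward as they close: fully open they stand 13 mm farther back than shut.
Start: joints at [59.565, 7.471, 85.268, -0, 87.261, -4.893], TCP at [0.259, 0.541, 0.231] pointing down, gripper open.
Joint ranges: [-169.43, 169.43], [-51.17, 129.36], [1.28, 143.12], [-76.62, 256.62], [0, 156.53], [-152.29, 152.29]. Speed limits (degrees/s): [136.94, 136.94, 159.86, 180, 180, 180].

### API

Orientations are given as a 3x3 rotation matrix whose columns are the frame's x, y, z axes.
In Python, from workcell import env, optics gives the robot as it stands.
- The arm moves only by the tool send_rows, never from a script. Its arguments are lists of equal length, an entry for each row: "claw": the closure, from -1 (fully open) to 1 (shut), so that 0 is half open; "slide": the shift along the world's x, y, z in mm, a list of three; "turn": the turn about the world's z in degrees. A call has 1 to 10 rows; each row is the pose to reach, as a shift and turn from the pose measured when the call began; what a row does not reach only later rows make up. A row lasts 1/10 s, in which the tool goes at most 50 mm and 8.59 degrees, less where a joint would pass 70% of its speed; a pose out of reach is approached as far as the arm can. A call with a gripper value outside its range is refused whole. The fingers move at their own pace and stop on an object; "squeeze" is the grip in N (left out, the last holds). Time passes only in rows, so rows that repeat a pose let the fingers close. It gives the time, the measured TCP pose, the force and the opening at its end, in the units of the state.
- env.state(): the state, without advancing time (a new reading comes with each control period).
- optics.snapshot(name): name is "side" or "top"; returns a dict with "pixels" (384x512x3 uint8, red, green, blue), "range_z" (384x512 float32, m along the optical axis (not along the pixel's ray), 0 where there is no reading), "fovy" (degrees; the focal length in pixels is half the picture's height over the tangent of half this angle, whatever the lens; pixels are square), "cx", "cy" (the principal point, pixels), "extrinsics" (4x4, takes a point from camera to world coordinates). Camera axes: x right, y down, z forward; pixel columns grow to the right and rows downward; lengths in m; the calibration is good to about 2 mm. A picture is of the moment at which its call begins.
- env.finish_job(): hands the job in, once; it reports no verdict.
The state is a dict: "time_s": time; "joint_pos": joint angles; "dq": joint speeds; "effort": joint torques, N m; "position": TCP position; "orientation": TCP orientation; "ft_force": force on the tool from outside, world axes, zero at the start; "torque": the same for the moment, N m; "opening": finger opening in m.
Only numpy, scipy, OpenCV 4.12 (cv2) and the standard library are available. Lean on these libraries where they do the work, as an engineer would, in place of code of your own. Each camera call takes 0.05 s, during which the arm holds its last target. There are 200 camera calls.

## Working session

There is one attempt and no reset: what is moved stays moved. The work goes in short steps, Python scripts to look and compute and a tool call to move; the robot and the scene stay as the last step left them, time stands still between calls to the robot, and variables do not carry over. Pictures are saved under pics/ and viewed, on a budget of 10 in all, crops included, one or two more only if the job needs it, and the job is handed in when it is done.

Besides the shell and the picture viewer there is one more tool, called after ">>>" by a JSON object that holds its "api" and its "payload", one argument or row to a line. send_rows: Moves the arm, as the interface text tells. Its arguments: {"type":"object","properties":{"claw":{"type":"array","items":{"type":"number"}},"slide":{"type":"array","items":{"type":"array","items":{"type":"number"}}},"turn":{"type":"array","items":{"type":"number"}},"squeeze":{"type":"number"}},"required":["claw","slide","turn"]}

```bash
mkdir -p pics; cat > h.py <<'E'
import numpy as np, cv2
from workcell import env, optics
def snap(n):
    s=optics.snapshot(n); p=s["pixels"]; d=s["range_z"]
    f=p.shape[0]/2/np.tan(np.radians(s["fovy"])/2)
    v,u=np.mgrid[:p.shape[0],:p.shape[1]]
    c=np.stack([(u-s["cx"])/f*d,(v-s["cy"])/f*d,d],-1)
    E=np.array(s["extrinsics"]); w=c@E[:3,:3].T+E[:3,3]
    w[d==0]=np.nan
    return p,w,E,f
def mask(p,col):
    h=cv2.cvtColor(p,cv2.COLOR_RGB2HSV)
    lo,hi=((100,110,50),(130,255,255)) if col=="blue" else ((45,90,40),(88,255,255))
    return cv2.inRange(h,lo,hi)
def blobs(n,col,p,w):
    k,l,st,c=cv2.connectedComponentsWithStats(mask(p,col))
    for i in range(1,k):
        if st[i,4]<12: continue
        q=w[l==i]; q=q[~np.isnan(q[:,0])]
        if len(q): print(n,col,st[i],np.median(q,0).round(3),np.percentile(q,3,0).round(3),np.percentile(q,97,0).round(3))
        else: print(n,col,st[i],"nodepth")
def save(p,name): cv2.imwrite("pics/"+name,p[:,:,::-1])
E
python3 - <<'E'
from h import *
ims=[]
for n in("side","top"):
    p,w,E,f=snap(n); ims.append(p); print(n,E.round(3).tolist(),f)
    for c in("blue","green"): blobs(n,c,p,w)
im=np.vstack(ims); save(cv2.resize(im,(400,600),interpolation=cv2.INTER_AREA),"a.png")
save(ims[0],"side0.png"); save(ims[1],"top0.png")
print(env.state())
E
```

```text
side [[0.923, -0.212, 0.321, 0.343], [-0.385, -0.494, 0.78, -0.646], [-0.007, -0.843, -0.537, 0.518], [0.0, 0.0, 0.0, 1.0]] 428.61731136805975
side blue [174   9  13  10 105] [0.695 0.93  0.224] [0.678 0.921 0.21 ] [0.715 0.945 0.234]
side blue [201  17   9   7  58] [0.795 0.964 0.186] [0.782 0.957 0.174] [0.808 0.976 0.195]
side blue [229  16   9   7  56] [0.894 0.935 0.186] [0.881 0.927 0.175] [0.91  0.946 0.196]
side blue [198  82   6   8  17] [0.546 0.142 0.234] [0.545 0.131 0.231] [0.548 0.167 0.235]
side blue [ 17  93  52  36 869] [0.208 0.639 0.031] [0.148 0.634 0.006] [0.267 0.751 0.054]
side blue [158  98   8   9  43] [0.517 0.459 0.091] [0.511 0.448 0.084] [0.523 0.49  0.093]
side blue [223 103  10  16  87] [0.599 0.144 0.173] [0.591 0.139 0.161] [0.607 0.158 0.185]
side blue [113 104   7  10  48] [0.398 0.461 0.091] [0.392 0.448 0.084] [0.403 0.494 0.094]
side blue [145 104   5   5  23] [0.476 0.452 0.091] [0.471 0.448 0.085] [0.482 0.459 0.094]
side blue [390 127  16  12 167] [ 0.861 -0.068  0.169] [ 0.851 -0.076  0.158] [ 0.876 -0.052  0.171]
side blue [243 129  16   5  
[... 1368 characters left out ...]
401e+01,  1.68955175e-03,
        8.72638274e+01, -4.89307143e+00]), 'dq': array([-0.05794374, -0.05385489, -0.10883108,  0.05497613,  0.01357153,
       -0.04214555]), 'effort': array([ 1.03930393e-03, -5.70955575e+01, -5.01939404e+01, -1.76508406e-04,
        8.30118195e-03,  6.47960474e-05]), 'position': array([0.2584225 , 0.54093585, 0.23035726]), 'orientation': array([[ 4.31182608e-01, -8.82026855e-04, -9.02264252e-01],
       [ 9.02263115e-01, -1.44309104e-03,  4.31183475e-01],
       [-1.68236486e-03, -9.99998570e-01,  1.73584539e-04]]), 'ft_force': array([-0.45896462,  0.1453138 , -0.19874501]), 'torque': array([ 0.01651078,  0.02679051, -0.02107769]), 'opening': 0.08495263375740278}
```

View pics/side0.png

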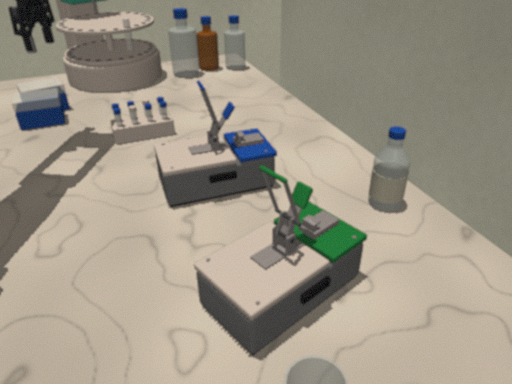

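View pics/top0.png

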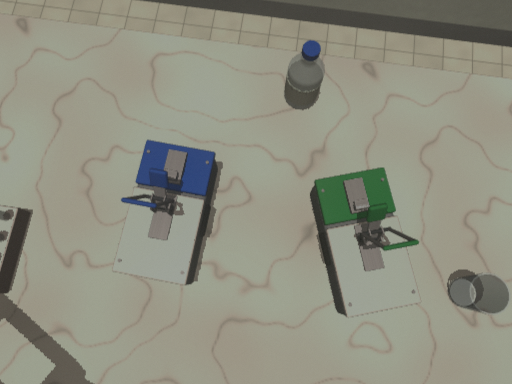

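The blue chest is on the left: bar at top (122-156, 198-208), pad near (160,180). The green chest is on the right, about 0.33 m away. Both lids face world +x.

```bash
cat >> h.py <<'E'
def pose():
    p,w,E,f=snap("top")
    m=(abs(w[...,2]-.09)<.006)&(w[...,0]>.35)&(w[...,0]<.75)&(w[...,1]>.02)&(w[...,1]<.3)
    q=(w[m][:,:2]*1000).astype(np.float32)
    return p,w,cv2.minAreaRect(q),q
def tochest(X,o,yaw):
    c,s=np.cos(yaw),np.sin(yaw); d=np.asarray(X)-[o[0],o[1],0]
    return d@np.array([[c,-s,0],[s,c,0],[0,0,1]])
E
python3 - <<'E'
from h import *
p,w,r,q=pose(); print(r)
b=cv2.boxPoints(r); print(b)
e=[b[(i+1)%4]-b[i] for i in range(4)]; L=max(e,key=lambda v:np.hypot(*v)); L=L*np.sign(L[0]); yaw=np.arctan2(L[1],L[0]); o=np.array(r[0])/1000
print("yaw",np.degrees(yaw),o)
np.save("pose.npy",[*o,yaw])
for n in("side","top"):
    p,w,E,f=snap(n); C=tochest(w,o,yaw); m=mask(p,"blue")>0
    ok=m&(abs(C[...,1])<.08)&(abs(C[...,0])<.13)
    for nm,a,bb in(("bar",.215,.25),("pad",.13,.21)):
        s=ok&(C[...,2]>a)&(C[...,2]<bb); 
        print(n,nm,s.sum(),C[s].mean(0).round(4),np.percentile(C[s],[5,95],0).round(4).tolist())
    s=(abs(C[...,1])<.015)&(C[...,2]>.097)&(C[...,2]<.125)&(C[...,0]>.02)
    print("keeper",C[s].mean(0).round(4),np.percentile(C[s],[5,95],0).round(4).tolist())
    s=ok&(C[...,2]<.1)&(C[...,2]>.085); print("lid",np.percentile(C[s],[2,98],0).round(4).tolist())
E
```

```text
((566.662353515625, 154.76251220703125), (130.2445831298828, 242.8715057373047), 87.55508422851562)
[[442.5591    94.879814]
 [685.20953   84.51919 ]
 [690.7656   214.6452  ]
 [448.11517  225.00583 ]]
yaw -2.4449153 [0.56666235 0.15476251]
side bar 17 [-0.02   -0.0111  0.2341] [[-0.0214, -0.0237, 0.2321], [-0.0186, 0.006, 0.2359]]
side pad 85 [ 0.0332 -0.0073  0.1742] [[0.0256, -0.0146, 0.1631], [0.0409, 0.0034, 0.1842]]
keeper [ 0.0724 -0.0023  0.1037] [[0.0495, -0.0142, 0.0992], [0.103, 0.0123, 0.1145]]
lid [[0.0375, -0.0649, 0.0857], [0.1161, 0.0541, 0.092]]
top bar 134 [-0.0194 -0.0005  0.2338] [[-0.0216, -0.0216, 0.2318], [-0.017, 0.0208, 0.2358]]
top pad 300 [ 0.0338 -0.0002  0.175 ] [[0.0244, -0.0126, 0.1622], [0.0436, 0.0123, 0.1849]]
keeper [ 0.0782 -0.0018  0.1027] [[0.0505, -0.0136, 0.0985], [0.1044, 0.0124, 0.1141]]
lid [[0.0384, -0.0627, 0.0875], [0.1177, 0.0614, 0.0923]]
```

>>> {"api": "send_rows", "payload": {
  "claw": [1, 1, 1, 1, 1, 1, 1, 1, 1, 1],
  "slide": [
    [0, 0, 10],
    [0, 0, 30],
    [0, 0, 50],
    [0, 0, 70],
    [0, 0, 80],
    [0, 0, 80],
    [0, 0, 80],
    [0, 0, 80],
    [0, 0, 80],
    [0, 0, 80]
  ],
  "turn": [0, 0, 0, 0, 0, 0, 0, 0, 0, 0]
}}

```text
time_s: 1.25
position: [0.2584, 0.5409, 0.3098]
orientation: [[0.431, -0.001, -0.902], [0.902, -0.002, 0.431], [-0.002, -1.0, 0.0]]
ft_force: [0.5, -0.1, -0.1]
opening: 0.0
```

>>> {"api": "send_rows", "payload": {
  "claw": [1, 1, 1, 1, 1, 1, 1, 1, 1, 1],
  "slide": [
    [20, -33, 0],
    [45, -74, 0],
    [70, -115, 0],
    [97, -159, 0],
    [124, -203, 0],
    [151, -247, 0],
    [178, -291, 0],
    [205, -335, 0],
    [225, -368, 0],
    [234, -383, 0]
  ],
  "turn": [3, 6, 9, 12, 15, 18, 20, 22, 23, 23]
}}

```text
time_s: 2.25
position: [0.4938, 0.1541, 0.3094]
orientation: [[0.047, -0.0, -0.999], [0.999, -0.004, 0.047], [-0.004, -1.0, 0.0]]
ft_force: [0.4, -0.1, 0.3]
opening: 0.0002
```

>>> {"api": "send_rows", "payload": {
  "claw": [1, 1, 1, 1, 1, 1, 1, 1, 1, 1],
  "slide": [
    [0, 0, 0],
    [0, 0, 0],
    [0, 0, -15],
    [0, 0, -35],
    [0, 0, -55],
    [0, 0, -75],
    [0, 0, -90],
    [0, 0, -95],
    [0, 0, -95],
    [0, 0, -95]
  ],
  "turn": [0, 0, 0, 0, 0, 0, 0, 0, 0, 0]
}}

```text
time_s: 3.25
position: [0.4941, 0.1545, 0.2153]
orientation: [[0.047, 0.001, -0.999], [0.999, -0.003, 0.047], [-0.003, -1.0, -0.001]]
ft_force: [-0.7, -0.1, 0.0]
opening: 0.0002
```

>>> {"api": "send_rows", "payload": {
  "claw": [1, 1, 1, 1, 1, 1, 1, 1, 1, 1],
  "slide": [
    [15, 0, 0],
    [30, 0, 0],
    [42, 0, 0],
    [54, 0, 0],
    [66, 0, 0],
    [78, 0, 0],
    [88, 0, 0],
    [98, 0, 0],
    [106, 0, 0],
    [106, 0, 0]
  ],
  "turn": [0, 0, 0, 0, 0, 0, 0, 0, 0, 0]
}}

```text
time_s: 4.25
position: [0.601, 0.1544, 0.2154]
orientation: [[0.047, 0.001, -0.999], [0.999, -0.003, 0.047], [-0.003, -1.0, -0.001]]
ft_force: [-0.1, -0.4, 0.3]
opening: 0.0001
```

>>> {"api": "send_rows", "payload": {
  "claw": [1, 1, 1, 1, 1, 1, 1, 1, 1, 1],
  "slide": [
    [0, 0, 0],
    [0, 0, 10],
    [0, 0, 30],
    [0, 0, 50],
    [0, 0, 60],
    [0, 0, 60],
    [0, 0, 60],
    [0, 0, 60],
    [0, 0, 60],
    [0, 0, 60]
  ],
  "turn": [0, 0, 0, 0, 0, 0, 0, 0, 0, 0]
}}

```text
time_s: 5.25
position: [0.6006, 0.1543, 0.2744]
orientation: [[0.047, -0.0, -0.999], [0.999, -0.004, 0.047], [-0.004, -1.0, 0.0]]
ft_force: [-0.4, -0.4, -0.4]
opening: 0.0001
```

```bash
cat >> h.py <<'E'
def report(name):
    x,y,yaw=np.load("pose.npy"); o=(x,y); ims=[]
    for n in("side","top"):
        p,w,E,f=snap(n); C=tochest(w,o,yaw)
        blobs(n,"blue",p,C) if 0 else None
        k,l,st,_=cv2.connectedComponentsWithStats(((mask(p,"blue")>0)&(C[...,2]>.097)&(abs(C[...,1])<.05)&(abs(C[...,0])<.13)).astype(np.uint8))
        for i in range(1,k):
            if st[i,4]>=5: q=C[l==i]; print(n,st[i],q.mean(0).round(4),np.percentile(q,[5,95],0).round(4).tolist())
        ims.append(cv2.resize(p[60:220,130:330] if n=="side" else p[100:300,80:280],(500,400) if n=="side" else (400,400)))
    ims=[cv2.resize(i,(400,400)) for i in ims]
    save(np.hstack(ims),name); print(tochest(env.state()["position"],o,yaw).round(4))
E
python3 -c "from h import *; report('b.png')"
```

```text
side [224 104   9  14  71] [ 0.0329 -0.0079  0.1734] [[0.0256, -0.0139, 0.1627], [0.0399, 0.0002, 0.1841]]
side [247 131   9   6  24] [0.0873 0.0066 0.1056] [[0.0834, -0.0097, 0.1002], [0.0983, 0.0179, 0.1084]]
top [162 156  24   7  54] [0.0862 0.0024 0.1065] [[0.0841, -0.0169, 0.1044], [0.0892, 0.0201, 0.1083]]
top [149 168  18  20 245] [ 0.0344 -0.0006  0.1761] [[0.0247, -0.0118, 0.163], [0.0435, 0.0115, 0.1851]]
[0.0341 0.001  0.2748]
```

View pics/b.png

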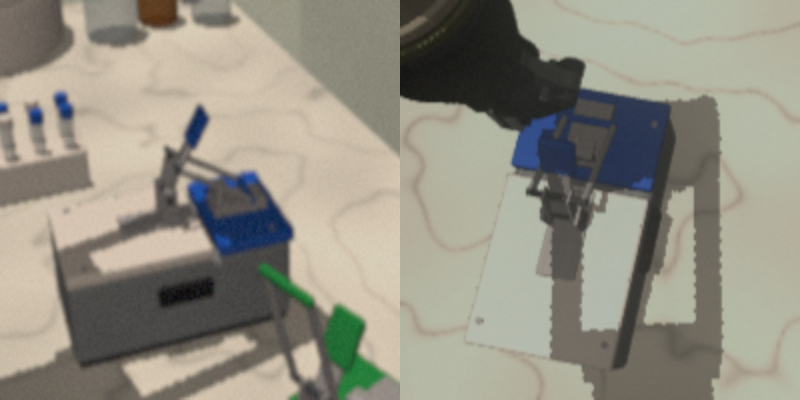

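Bar is down beyond the lip (chest x 86 mm, z about 105), lever still up at about 60° (q ≈ 2.0). Next I move over to the keeper side of the pad.

>>> {"api": "send_rows", "payload": {
  "claw": [1, 1, 1, 1, 1, 1, 1, 1, 1, 1],
  "slide": [
    [15, -1, 0],
    [32, -2, 0],
    [45, -3, 0],
    [45, -3, 0],
    [45, -3, -20],
    [45, -3, -45],
    [45, -3, -70],
    [45, -3, -95],
    [45, -3, -107],
    [45, -3, -107]
  ],
  "turn": [0, 0, 0, 0, 0, 0, 0, 0, 0, 0]
}}

```text
time_s: 6.35
position: [0.644, 0.1512, 0.1654]
orientation: [[0.047, -0.004, -0.999], [0.999, -0.004, 0.047], [-0.004, -1.0, 0.004]]
ft_force: [-0.1, -0.5, -0.3]
opening: -0.0001
```

>>> {"api": "send_rows", "payload": {
  "claw": [1, 1, 1, 1, 1, 1, 1, 1, 1, 1],
  "slide": [
    [-12, 0, 0],
    [-24, 1, 0],
    [-34, 1, 2],
    [-43, 2, 4],
    [-53, 2, 9],
    [-63, 3, 15],
    [-70, 3, 17],
    [-76, 3, 17],
    [-82, 3, 17],
    [-88, 4, 15]
  ],
  "turn": [0, 0, 0, 0, 0, 0, 0, 0, 0, 0]
}}

```text
time_s: 7.35
position: [0.5557, 0.155, 0.1804]
orientation: [[0.047, -0.004, -0.999], [0.999, -0.004, 0.047], [-0.005, -1.0, 0.003]]
ft_force: [0.7, -1.3, 1.1]
opening: -0.0002
```

```bash
python3 -c "from h import *; report('c.png')"
```

```text
side [196 105   9  15  31] [-0.0266 -0.0123  0.1822] [[-0.0315, -0.0151, 0.1685], [-0.0213, -0.0072, 0.1925]]
top [142 159   9  13  13] [ 0.011  -0.0297  0.3274] [[0.0054, -0.0387, 0.3136], [0.015, -0.0255, 0.3703]]
top [158 169   5   5  16] [0.0625 0.0194 0.1058] [[0.0595, 0.016, 0.1042], [0.0655, 0.0237, 0.108]]
top [177 174   5   3  11] [ 0.0603 -0.0148  0.1064] [[0.0589, -0.0179, 0.1038], [0.0624, -0.012, 0.1088]]
top [183 174   3   2   5] [ 0.0633 -0.0234  0.1056] [[0.062, -0.0245, 0.1034], [0.0646, -0.0218, 0.107]]
top [136 212  18   8  83] [-3.140e-02 -1.000e-04  1.915e-01] [[-0.0344, -0.0115, 0.1897], [-0.0283, 0.0113, 0.1931]]
[-1.170e-02 -1.000e-04  1.798e-01]
```

View pics/c.png

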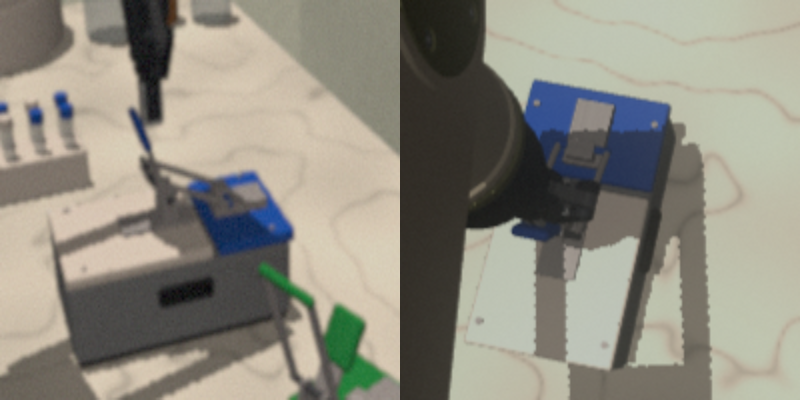

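Lever is near 112° and the bar sits at x ≈ 62, z ≈ 106 under the lip. I'll keep following the arc down.

>>> {"api": "send_rows", "payload": {
  "claw": [1, 1, 1, 1, 1, 1, 1, 1, 1, 1],
  "slide": [
    [-8, 0, -1],
    [-19, 1, -7],
    [-28, 1, -15],
    [-36, 2, -25],
    [-41, 2, -36],
    [-44, 2, -43],
    [-46, 2, -49],
    [-47, 2, -53],
    [-47, 2, -55],
    [-47, 2, -55]
  ],
  "turn": [0, 0, 0, 0, 0, 0, 0, 0, 0, 0]
}}

```text
time_s: 8.45
position: [0.5082, 0.1572, 0.1259]
orientation: [[0.047, -0.005, -0.999], [0.999, -0.004, 0.047], [-0.005, -1.0, 0.005]]
ft_force: [-3.7, -0.9, 7.0]
opening: -0.0003
```

>>> {"api": "send_rows", "payload": {
  "claw": [1, 1, 1, 1, 1, 1, 1, 1, 1, 1],
  "slide": [
    [0, 0, 10],
    [0, 0, 40],
    [0, 0, 80],
    [0, 0, 120],
    [-20, 20, 150],
    [-40, 60, 160],
    [-60, 100, 160],
    [-70, 140, 160],
    [-80, 170, 160],
    [-80, 180, 160]
  ],
  "turn": [0, 0, 0, 0, 0, 0, 0, 0, 0, 0]
}}

```text
time_s: 9.45
position: [0.4269, 0.34, 0.2867]
orientation: [[0.044, -0.005, -0.999], [0.999, -0.003, 0.044], [-0.003, -1.0, 0.005]]
ft_force: [-0.0, -0.7, 0.8]
opening: -0.0001
```

```bash
python3 -c "from h import *; report('d.png')"
```

```text
side [175 136  16   7  90] [-0.0674 -0.0059  0.126 ] [[-0.0797, -0.0137, 0.1228], [-0.0541, 0.0054, 0.1281]]
top [157 171   6   4  19] [0.0588 0.0189 0.1076] [[0.0561, 0.0149, 0.1046], [0.0612, 0.0248, 0.1089]]
top [177 175   8   4  22] [ 0.0583 -0.0179  0.1075] [[0.0558, -0.024, 0.1062], [0.0615, -0.0123, 0.1088]]
top [140 234  21  21 321] [-6.75e-02 -1.00e-04  1.26e-01] [[-0.0812, -0.0121, 0.1237], [-0.0536, 0.0125, 0.1282]]
[-0.1463  0.1775  0.2863]
```

View pics/d.png

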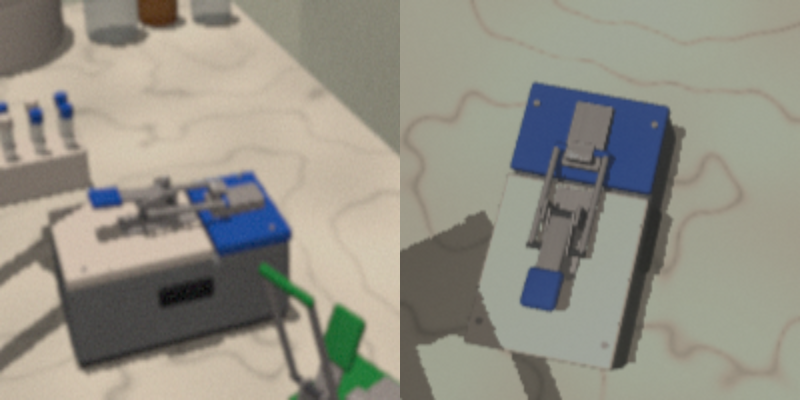

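Pad lies flat (top face at z 126 mm, as expected at q = 0), and the bar is hooked under the lip. The arm is clear.

```bash
python3 -c "from h import *; print(env.finish_job())"
```

```text
the job is handed in; nothing more can be done
None
```

The blue draw latch is closed with its loop hooked on the keeper, and I handed the job in at about 9.5 s of the 48 s. No verdict came back.

- **Loop:** I pushed the bar past upright with the shut fingers. It fell to chest x about 86 mm, z about 105 mm, beyond the lip, with the lever still raised at about q 2.0.
- **Lever:** I swept the thumb pad up, over and down until it snapped shut. The wrist force I read at the end of the press was about 8 N.
- **Last check:** The pad's top face is at z 126 mm, which matches q ≈ 0. The visible top of the bar is at x about 58–59 mm, z about 107.5 mm, which is hooked. The 2–3 mm difference from the nominal x of 61 mm is close to the calibration error. The ends of the bar read within 1 mm of each other in x.
- **Clearance:** The arm was about 0.18 m to the side and about 0.29 m up when I handed in, touching nothing. The arm stayed well clear of the green chest throughout.

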